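# Roll the rock core into its cradle and up to the stop

### The arm

A 7-joint arm with a two-finger parallel gripper is mounted at the origin on the work surface. World frame = base frame: x ahead of the robot, y to its left, z up, the work surface at z = 0. Lengths are in m, angles in rad, forces in N, time in s.
With the tool pointing down it reaches from about 0.35 to 0.9 m from the base axis. Payload 8.1 kg.
Tool frame: the origin (TCP) lies midway between the tips of the shut fingers; the grasp point (between the pads) lies bot.grip_point_offset behind it (bot.grip_point_offset is the distance from the TCP to the grasp point, in m); y points along the fingers, z is the direction in which the jaws open and shut, and the axes are right-handed (so a half turn about y gives the same grasp; the last joint's range is limited). The gripper opens to 92 mm and grips with 3 to 60 N. Pads are 19 mm wide; open, the fingers measure 130 mm over their backs; the gripper's body (75 mm by 190 mm) begins 47 mm behind the grasp point.
Start: joints at [1.04, 0.434, 0.025, 1.573, -0.012, 1.134, -0.075], TCP at [0.259, -0.569, 0.227] pointing down, gripper open.
Joint ranges: [-2.62, 2.62], [-0.44, 2.09], [-1.27, 1.32], [0.08, 2.57], [-1.32, 4.46], [0.12, 2], [-2.74, 2.74]. Speed limits (rad/s): [2.22, 2.22, 3.01, 3.01, 3.14, 3.14, 3.14].

### API

Orientations are given as a unit quaternion [x, y, z, w].
In Python, from workcell import bot, cams, ticket gives the robot as it stands.
- The arm moves only by the tool servo_tool, never from a script. Its argument "motion" is text: rows parted by semicolons, each of 7 numbers parted by spaces: the turn, a rotation vector about the tool's x, y, z in rad, then the shift along the tool's x, y, z in mm, then the finger opening in mm, from 0 to 91.8. In form: wx wy wz tx ty tz fingers; .... A call has 1 to 20 rows; each row is the pose to reach, as a shift and turn from the pose measured when the call began, along the tool's axes at that moment; what a row does not reach only later rows make up. A row lasts 1/8 s, in which the tool goes at most 62.5 mm and 10.7 degrees, less where a joint would pass 70% of its speed; a pose out of reach is approached as far as the arm can. A call with a gripper value outside its range is refused whole. The fingers move at their own pace and stop on an object; "force" is the grip in N (left out, the last holds). Time passes only in rows, so rows that repeat a pose let the fingers close. It gives the time, the measured TCP pose, the force and the opening at its end, in the units of the state.
- bot.get_state(): the state, without advancing time (a new reading comes with each control period).
- cams.camera(name): name is "scene" or "side" or "wrist"; returns a dict with "pixels" (480x640x3 uint8, red, green, blue), "range_z" (480x640 float32, m along the optical axis (not along the pixel's ray), 0 where there is no reading), "intrinsics" (3x3 intrinsics, pixels), "cam_to_world" (4x4, takes a point from camera to world coordinates); the wrist camera has in their place "mount" (4x4, takes a point from camera to tool coordinates, whose origin is the TCP and whose axes are the tool frame's). Camera axes: x right, y up, looking along -z (the intrinsics and any distortion apply to the point x, -y, -z); pixel columns grow to the right and rows downward; lengths in m; the calibration is good to about 2 mm. A picture is of the moment at which its call begins: read the wrist's pose just before it.
- ticket.job_done(): hands the job in, once; it reports no verdict.
The state is a dict: "time": time; "joint_pos": joint angles; "joint_vel": joint speeds; "effort": joint torques, N m; "ee_pos": TCP position; "tool_rot": TCP orientation; "force": force on the tool from outside, world axes, zero at the start; "wrist_torque": the same for the moment, N m; "finger_gap": finger opening in m.
Only numpy, scipy, OpenCV 4.12 (cv2) and the standard library are available. Lean on these libraries where they do the work, as an engineer would, in place of code of your own. Each camera call takes 0.05 s, during which the arm holds its last target.

### The job

With your fingertips, roll the stone core lying on the bench gently up the ramp and into the V groove of the wooden cradle, and push it along the groove until its end rests against the stop plate. Do not lift or carry the core, leave the other things on the bench where they are, and finish with the hand clear of everything.

Things in the scene. Friction and masses are not known exactly. Their poses are not given: they have to be found in the camera images.
- core: The core to roll: smooth grey stone cylinder, 48 mm diameter, 120 mm long, about 0.5 kg, lying before the ramp, within 0.12 rad of square to it. Origin at its centre (24 mm above the bench at first); x = its axis (y, z turn as it rolls). Rolls easily, stops by itself on the level, rolls back if let go on the ramp; slippery, friction about 0.35.
- cradle: Wooden V cradle fixed to the bench. Origin on the bench, under the bottom line of the groove, midway along; x along the groove to the stop plate (roughly away from the robot), y = direction the core is rolled in, z up. The groove's bottom is 3 mm high at y = 0; near flank 30 degrees, far flank 45 degrees up to y = 25 mm. All runs from x = -95 to +95 mm; open at the -x end.
- ramp_foot (a point): Middle of the ramp's lower edge on the bench, at y = -78 mm in the cradle's frame (axes as the cradle's). The core starts 62 to 117 mm before it, its centre 25 mm to -x to 5 mm to +x of it.
- crest (a point): Middle of the crest where the ramp ends and the near flank falls into the groove: y = -21 mm, 15 mm high, in the cradle's frame (axes as the cradle's).
- back (a point): Middle of the flat top behind the far flank: 28 mm high, from y = 25 to 45 mm in the cradle's frame; this point at y = 35 mm (axes as the cradle's).
- stop (a point): Middle of the stop plate's inner face: x = 95 mm, y = 2.5 mm, 25 mm high in the cradle's frame (axes as the cradle's). The plate is 10 mm thick, 50 mm high, 85 mm wide, fixed.
- seat (a point): Where the core's centre is when it lies in the groove with its end against the stop plate: at x = 35, y = -4, z = 33 mm in the cradle's frame (axes as the cradle's). Anywhere along the groove the seated core's centre has this same y and z.
- stub: A short thick piece of core standing upright behind the cradle, 54 mm in diameter, 48 mm high; origin at the centre of its underside. Leave it alone.
- rock: A rough rock specimen about 56 x 44 x 42 mm, beyond the far end of the core's path; origin under its centre. Leave it alone.
- jar: A small clear specimen jar, 42 mm in diameter, 58 mm high, on the robot's side of the core's path; origin at the centre of its underside. Leave it alone.
- loupe: A black hand magnifier standing upright behind the stop plate, 34 mm in diameter, 34 mm high; origin at the centre of its underside. Leave it alone.
- chip: A small stone chip about 34 x 30 x 28 mm in a low cardboard tray to the robot's left; origin under its centre. Leave it alone.
- brush: A brush lying flat at the robot's right, about 200 mm long, origin under its middle. Leave it alone.
Things that resemble listed ones, but are neither listed nor needed, are in the scene too. What is shaped like the core but orange is not meant.

How it is judged:
By the outcome, as a careful person would: the job done as asked, in the order asked, and still so for the second after the job is handed in, with the robot touching nothing.
It also fails if it takes over 51 s, if anything falls off the work surface, if the arm or the gripper's body presses on something with over 40 N, if the wrist force passes 120 N, or if a joint passes its speed limit or range.

## Working session

There is one attempt and no reset: what is moved stays moved. The work goes in short steps, Python scripts to look and compute and a tool call to move; the robot and the scene stay as the last step left them, time stands still between calls to the robot, and variables do not carry over. Pictures are saved under pics/ and viewed, and the job is handed in when it is done.

Besides the shell and the picture viewer there is one more tool, called after "Request:" in YAML: its name, and indented under it one key for each argument. servo_tool: Moves the arm, as the interface text tells. Its arguments: {"type":"object","properties":{"motion":{"type":"string"},"force":{"type":"number"}},"required":["motion"]}

```bash
mkdir -p pics; ls; cat > h.py <<'E'
import numpy as np, cv2
from workcell import bot, cams, ticket
from scipy.spatial.transform import Rotation as R
def grab(name):
    s=bot.get_state(); c=cams.camera(name)
    if 'cam_to_world' in c: M=np.array(c['cam_to_world'])
    else:
        T=np.eye(4); T[:3,:3]=R.from_quat(s['tool_rot']).as_matrix(); T[:3,3]=s['ee_pos']; M=T@np.array(c['mount'])
    return c,M
def save(c,fn): cv2.imwrite(fn,c['pixels'][:,:,::-1])
def cloud(c,M):
    K=np.array(c['intrinsics']); z=c['range_z']; v,u=np.mgrid[0:480,0:640]
    P=np.stack([(u-K[0,2])/K[0,0]*z,-(v-K[1,2])/K[1,1]*z,-z],-1)
    W=P@M[:3,:3].T+M[:3,3]; W[z==0]=np.nan
    return W
E
python3 - <<'E'
from h import *
for n in ['scene','side','wrist']:
    c,M=grab(n); save(c,f'pics/{n}0.png'); np.savez(f'pics/{n}0.npz',W=cloud(c,M),px=c['pixels'],M=M,K=c['intrinsics'])
    print(n,M.round(3).tolist(), [k for k in c])
s=bot.get_state(); print(s); print(bot.grip_point_offset)
print(R.from_quat(s['tool_rot']).as_matrix().round(3))
E
```

```text
pics
scene [[0.471, -0.616, 0.631, 1.308], [0.882, 0.339, -0.328, -0.422], [-0.011, 0.711, 0.703, 0.881], [0.0, 0.0, 0.0, 1.0]] ['pixels', 'range_z', 'intrinsics', 'cam_to_world']
side [[-0.763, 0.403, -0.505, 0.046], [-0.646, -0.486, 0.589, 0.606], [-0.008, 0.776, 0.631, 0.732], [0.0, 0.0, 0.0, 1.0]] ['pixels', 'range_z', 'intrinsics', 'cam_to_world']
wrist [[0.414, 0.883, 0.222, 0.318], [-0.91, 0.402, 0.099, -0.541], [-0.002, -0.243, 0.97, 0.386], [0.0, 0.0, 0.0, 1.0]] ['pixels', 'range_z', 'intrinsics', 'mount']
{'time': 0.15, 'joint_pos': array([ 1.04040998,  0.43506806,  0.02499326,  1.57386535, -0.01160484,
        1.13402297, -0.07511568]), 'joint_vel': array([-0.00039852, -0.0016378 ,  0.00264805, -0.00388871,  0.00111349,
       -0.00056218,  0.00038665]), 'effort': array([ 1.65644338e-03, -6.68260074e+01,  9.85989422e-01, -3.14692497e+01,
       -6.04372798e-02,  3.93476465e-02,  1.67526223e-04]), 'ee_pos': array([ 0.25907406, -0.56835028,  0.22613109]), 'tool_rot': array([-0.15018969,  0.69141134, -0.69059031,  0.14992813]), 'force': array([ 0.37885982,  0.56505808, -0.26707263]), 'wrist_torque': array([-0.06420725, -0.05153336,  0.01342049]), 'finger_gap': 0.09171266240749738}
0.0188
[[-0.91  -0.001  0.415]
 [-0.415  0.001 -0.91 ]
 [ 0.    -1.    -0.001]]
```

View pics/scene0.png

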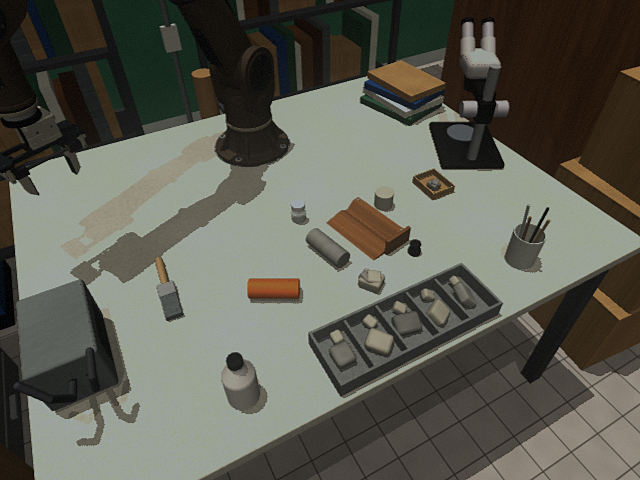

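View pics/side0.png

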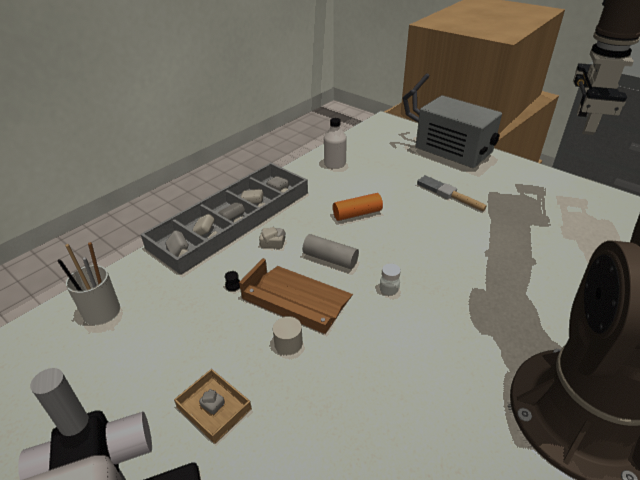

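Scene view: grey core at (327,247), the orange look-alike at (274,289); the cradle is at (368,227) with its stop plate at (395,238). Also visible are the jar (298,212), rock (371,280), stub (384,198) and loupe (415,247). Other grey cylinders are in the tray, around (462,290).

```bash
python3 - <<'E'
from h import *
for n,box in (('scene',(280,180,440,300)),('side',(220,220,420,370))):
    d=np.load(f'pics/{n}0.npz'); W=d['W']; x0,y0,x1,y1=box
    cv2.imwrite(f'pics/{n}crop.png',cv2.resize(d['px'][y0:y1,x0:x1,::-1],None,fx=4,fy=4,interpolation=cv2.INTER_CUBIC))
pts={'scene':{'core':(327,247),'jar':(298,206),'stub':(384,191),'rock':(371,274),'loupe':(415,241),'crad':(368,227),'table':(300,250)},
'side':{'core':(330,250),'jar':(391,270),'stub':(287,325),'rock':(271,234),'loupe':(232,276),'crad':(295,295),'table':(400,330)}}
for n in pts:
    W=np.load(f'pics/{n}0.npz')['W']
    for k,(u,v) in pts[n].items(): print(n,k,W[v,u].round(3))
E
```

```text
scene core [ 0.592 -0.032  0.045]
scene jar [ 0.43  -0.033  0.06 ]
scene stub [0.478 0.215 0.05 ]
scene rock [0.718 0.02  0.04 ]
scene loupe [0.673 0.183 0.034]
scene crad [0.546 0.122 0.007]
scene table [ 0.532 -0.08   0.004]
side core [ 0.564 -0.009  0.041]
side jar [ 0.415 -0.027  0.058]
side stub [0.483 0.211 0.049]
side rock [0.709 0.031 0.038]
side loupe [0.675 0.18  0.034]
side crad [0.553 0.118 0.008]
side table [0.336 0.051 0.002]
```

View pics/scenecrop.png

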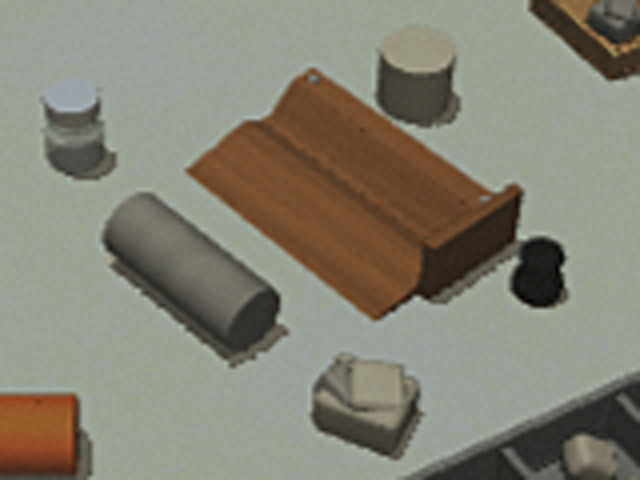

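View pics/sidecrop.png

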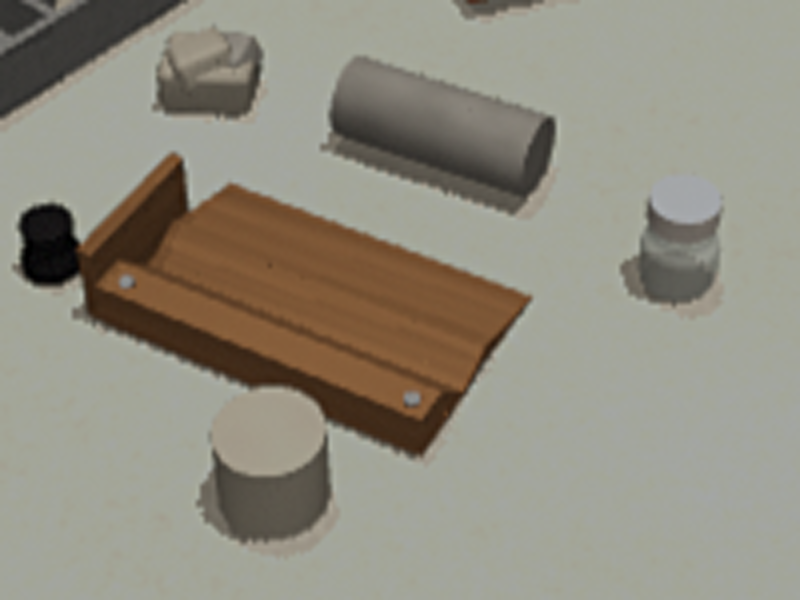

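The crops confirm the choice: the plain grey cylinder, 62–117 mm before the ramp. Next I'll fit the cradle and core poses to the depth data.

```bash
cat > fit.py <<'E'
from h import *
from scipy.optimize import least_squares
def prof(y): return np.interp(y,[-78,-21,0,25,45],[0,15,3,28,28])/1000
def fitcore(P,p0,r=.024,L=.12):
    # P points on core; p=(x,y,z,yaw)
    def parts(p):
        a=np.array([np.cos(p[3]),np.sin(p[3]),0]); d=P-p[:3]; s=d@a; rad=np.linalg.norm(d-s[:,None]*a,axis=1); return s,rad
    def f(p):
        s,rad=parts(p); q=np.stack([abs(s)-L/2,rad-r],1)
        out=np.linalg.norm(np.maximum(q,0),axis=1); ins=np.minimum(q.max(1),0); return (out+ins)*1000
    return least_squares(f,p0,loss='soft_l1',f_scale=2)
E
python3 - <<'E'
from fit import *
def rms(r): return np.sqrt(np.mean(r.fun**2)).round(2)
clouds={n:np.load(f'pics/{n}0.npz') for n in('scene','side')}
for sel in (['scene'],['side'],['scene','side']):
    Ps=[]; Cs=[]
    for n in sel:
        W=clouds[n]['W'].reshape(-1,3); px=clouds[n]['px'].reshape(-1,3).astype(int)
        ok=np.isfinite(W).all(1)
        brown=(px[:,0]-px[:,2]>35)
        m=ok&brown&(W[:,0]>.4)&(W[:,0]<.73)&(W[:,1]>.0)&(W[:,1]<.25)&(W[:,2]>-.01)
        Cs.append(W[m])
        g=ok&(W[:,2]>.014)&(abs(W[:,0]-.575)<.10)&(abs(W[:,1]+.01)<.09)&~brown
        Ps.append(W[g])
    P=np.concatenate(Ps);C=np.concatenate(Cs); print(sel,len(P),len(C),P.min(0).round(3),P.max(0).round(3))
    # core: filter out rock/jar by distance to seed
    c0=np.array([.575,-.02]);
    P=P[np.linalg.norm(P[:,:2]-c0,axis=1)<.09]
    best=min((fitcore(P,[.575,-.02,.024,y]) for y in (.4,.6,.8)),key=lambda r:r.cost)
    print('core',best.x.round(4),rms(best))
    def f(p):
        c,s=np.cos(p[2]),np.sin(p[2]); d=C[:,:2]-p[:2]; x=d[:,0]*c+d[:,1]*s; y=-d[:,0]*s+d[:,1]*c; z=C[:,2]-p[3]
        X=np.stack([x,y,z],1)
        # solid sdf approx by sampled surface -> use KD tree
        return tree.query(X)[0]*1000
    from scipy.spatial import cKDTree
    S=[]
    xs=np.arange(-.095,.0951,.001)
    for yy in np.arange(-78,45.1,.7): S.append(np.stack([xs,0*xs+yy/1000,0*xs+prof(yy)],1))
    for yy in np.arange(-78,45.1,1):
        zz=np.arange(0,prof(yy),.001)
        S.append(np.stack([0*zz-.095,0*zz+yy/1000,zz],1))
    zz=np.arange(0,.028,.001); g=np.array([(x,.045,z) for x in xs for z in zz]); S.append(g)
    g=np.array([(x,y/1000,z) for x in(.095,.105) for y in np.arange(-40,45.1,1) for z in np.arange(0,.0501,.001)]);S.append(g)
    g=np.array([(x,y/1000,.05) for x in np.arange(.095,.1051,.001) for y in np.arange(-40,45.1,1)]);S.append(g)
    tree=cKDTree(np.concatenate(S))
    best=min((least_squares(f,[.55,.12,y,0],loss='soft_l1',f_scale=2,diff_step=1e-3,x_scale=[.01,.01,.1,.01]) for y in (.3,.5,.7)),key=lambda r:r.cost)
    print('cradle',best.x.round(4),rms(best))
E
```

```text
['scene'] 828 2440 [ 0.512 -0.059  0.014] [0.639 0.013 0.053]
core [ 0.5739 -0.0224  0.0241  0.2334] 1.55
cradle [0.545  0.1279 0.2075 0.0007] 2.33
['side'] 1106 4089 [ 0.509 -0.058  0.014] [0.634 0.015 0.051]
core [ 0.575  -0.0222  0.024   0.2329] 1.45
cradle [5.444e-01 1.277e-01 2.071e-01 5.000e-04] 1.28
['scene', 'side'] 1934 6529 [ 0.509 -0.059  0.014] [0.639 0.015 0.053]
core [ 0.5745 -0.0223  0.024   0.2332] 1.5
cradle [0.5444 0.1277 0.207  0.0006] 1.75
```

```bash
cat > mv.py <<'E'
from h import *
C=np.array([.5445,.1277]);YAW=.207;ex=np.array([np.cos(YAW),np.sin(YAW)]);ey=np.array([-ex[1],ex[0]])
def tocr(p): d=np.asarray(p)[:2]-C; return np.array([d@ex,d@ey])*1000
def need(x,y,z,yaw=YAW):
    "cradle mm -> tool turn/shift"
    s=bot.get_state(); Rt=R.from_quat(s['tool_rot']); 
    w=C+ex*x/1000+ey*y/1000; t=np.array([*w,z/1000])
    zt=np.array([np.cos(yaw),np.sin(yaw),0]); yt=np.array([0,0,-1.]); G=np.stack([np.cross(yt,zt),yt,zt],1)
    turn=(Rt.inv()*R.from_matrix(G)).as_rotvec()
    sh=Rt.inv().apply(t-s['ee_pos'])*1000
    print('turn',turn.round(3),'shift',sh.round(1),'world',t.round(3))
def st():
    s=bot.get_state(); print('t',s['time'],'cradle xy',tocr(s['ee_pos']).round(1),'z',round(s['ee_pos'][2]*1000,1),'F',np.round(s['force'],1),'gap',round(s['finger_gap']*1000,1))
E
python3 - <<'E'
from mv import *
st(); need(0,-212,150); need(0,-212,19)
W=np.load('pics/scene0.npz')['W']
for k,(u,v) in dict(orangeL=(252,284),orangeR=(297,284),tray=(315,335),rock=(371,272),jar=(298,205)).items(): print(k,W[v,u].round(3),tocr(W[v,u]).round(0))
E
```

```text
t 0.15 cradle xy [-422.4 -622.5] z 226.1 F [ 0.4  0.6 -0.3] gap 91.7
turn [ 1.00e-03 -1.35e+00 -1.00e-03] shift [-502.    76.4 -308. ] world [ 0.588 -0.08   0.15 ]
turn [ 1.00e-03 -1.35e+00 -1.00e-03] shift [-502.   207.4 -307.9] world [ 0.588 -0.08   0.019]
orangeL [ 0.616 -0.245  0.048] [  -7. -379.]
orangeR [ 0.666 -0.152  0.048] [  62. -299.]
tray [ 0.8   -0.175  0.03 ] [ 188. -349.]
rock [0.713 0.022 0.041] [ 143. -138.]
jar [ 0.425 -0.031  0.059] [-149. -131.]
```

Request:
servo_tool:
  motion: "0 -0.1 0 -40 5 -25 60; 0 -0.2 0 -80 10 -50 60; 0 -0.3 0 -120 15 -75 60; 0 -0.4 0 -160 20 -100 60; 0 -0.5 0 -200 25 -125 60; 0 -0.6 0 -240 30 -150 60; 0 -0.7 0 -280 35 -175 60; 0 -0.8 0 -320 40 -200 60; 0 -0.9 0 -360 50 -225 60; 0 -1.0 0 -400 60 -250 60; 0 -1.15 0 -440 70 -275 60; 0 -1.25 0 -480 76 -295 60; 0 -1.35 0 -502 76 -308 60; 0 -1.35 0 -502 76 -308 60; 0 -1.35 0 -502 76 -308 60; 0 -1.35 0 -502 76 -308 60"

```text
time: 2.15
ee_pos: [0.5875, -0.0813, 0.1504]
tool_rot: [0.549, -0.447, 0.446, -0.548]
force: [0.7, 0.3, 0.3]
finger_gap: 0.06
```

```bash
python3 - <<'E'
from mv import *
st(); need(0,-212,19)
c,M=grab('wrist'); save(c,'pics/w1.png')
E
```

```text
t 2.15 cradle xy [  -0.9 -213.4] z 150.4 F [0.7 0.3 0.3] gap 60.0
turn [ 0.001 -0.003 -0.   ] shift [ -1.3 131.4   1. ] world [ 0.588 -0.08   0.019]
```

View pics/w1.png

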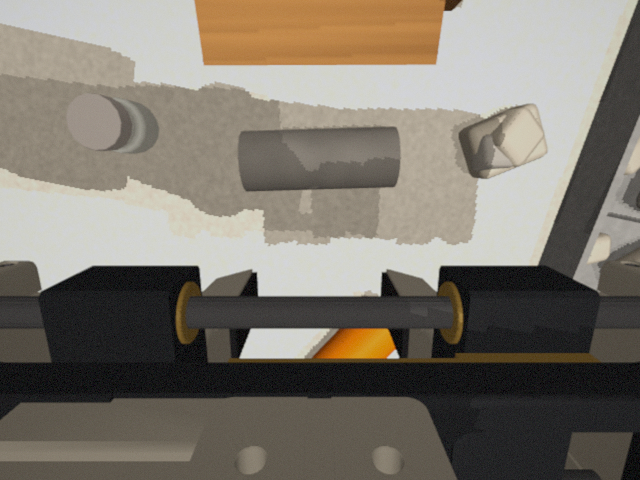

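The wrist view shows the core at (320,160), square between the finger lines. The jar at (110,122) and rock (505,140) are clear, and the orange piece is behind at (360,345). I'll descend behind the core.

Request:
servo_tool:
  motion: "0 0 0 -1 30 1 60; 0 0 0 -1 60 1 60; 0 0 0 -1 90 1 60; 0 0 0 -1 115 1 60; 0 0 0 -1 131 1 60; 0 0 0 -1 131 1 60; 0 0 0 -6 131 1 60; 0 0 0 -11 131 1 60; 0 0 0 -16 131 1 60; 0 0 0 -20 131 1 60; 0 0 0 -22 131 1 60; 0 0 0 -24 131 1 60; 0 0 0 -26 131 1 60; 0 0 0 -28 131 1 60; 0 0 0 -30 131 1 60; 0 0 0 -32 131 1 60; 0 0 0 -34 131 1 60; 0 0 0 -36 131 1 60; 0 0 0 -38 131 1 60; 0 0 0 -40 131 1 60"

```text
time: 4.7
ee_pos: [0.5803, -0.0416, 0.0195]
tool_rot: [0.549, -0.447, 0.446, -0.548]
force: [-0.3, 0.5, 0.8]
finger_gap: 0.0602
```

```bash
cat > look.py <<'E'
import sys
from mv import *
from fit import fitcore
st(); k=sys.argv[1]; z0=float(sys.argv[2]) if len(sys.argv)>2 else .02; y0=float(sys.argv[3]); x0=float(sys.argv[4]) if len(sys.argv)>4 else 0
Ps=[]
for n in sys.argv[5].split(',') if len(sys.argv)>5 else ('side','wrist'):
    c,M=grab(n); save(c,f'pics/{n}{k}.png'); W=cloud(c,M).reshape(-1,3); px=c['pixels'].reshape(-1,3).astype(int)
    q=(W[:,:2]-C); q=np.stack([q@ex,q@ey],1)
    spread=px.max(1)-px.min(1)
    m=np.isfinite(W).all(1)&(abs(q[:,0]-x0/1e3)<.075)&(abs(q[:,1]-y0/1e3)<.04)&(W[:,2]>z0)&(W[:,2]<.07)&(spread<22)&(px.max(1)>45)
    print(n,m.sum()); P=W[m]
    Ps.append(P)
    p0=[*(C+ex*x0/1e3+ey*y0/1e3),.03,YAW]
    if m.sum()>50:
        r=fitcore(P,p0); print('  core cradle',tocr(r.x).round(1),'z',(r.x[2]*1000).round(1),'yaw rel',(r.x[3]-YAW).round(3),'rms',np.sqrt(np.mean(r.fun**2)).round(2))
E
python3 look.py 2 .014 -148
```

```text
t 4.7 cradle xy [   0.2 -173. ] z 19.5 F [-0.3  0.5  0.8] gap 60.2
side 1358
  core cradle [  -1.4 -138.5] z 25.6 yaw rel 0.028 rms 6.8
wrist 33848
  core cradle [  -1.5 -135.9] z 25.4 yaw rel 0.025 rms 3.27
```

View pics/wrist2.png

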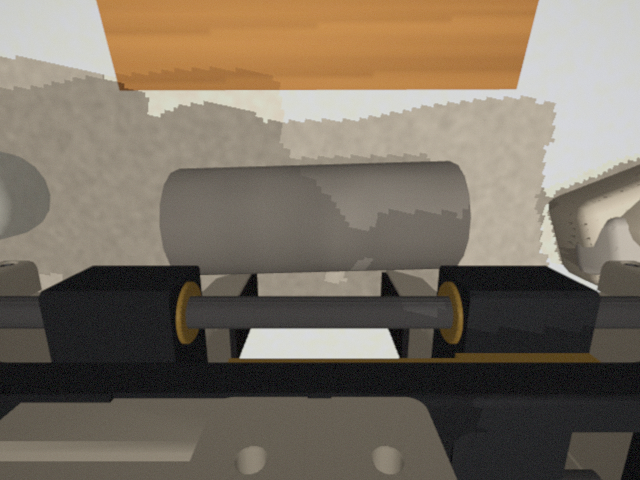

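Core is a few mm ahead of the pads at y ≈ -136, still square enough (+0.025 rad). I'll keep rolling slowly.

Request:
servo_tool:
  motion: "0 0 0 -3 0 0 60; 0 0 0 -6 0 0 60; 0 0 0 -9 0 0 60; 0 0 0 -12 0 0 60; 0 0 0 -15 0 0 60; 0 0 0 -18 0 0 60; 0 0 0 -21 0 0 60; 0 0 0 -24 0 0 60; 0 0 0 -27 0 0 60; 0 0 0 -30 0 0 60; 0 0 0 -33 0 0 60; 0 0 0 -36 0 0 60; 0 0 0 -39 0 0 60; 0 0 0 -42 0 0 60; 0 0 0 -45 0 0 60; 0 0 0 -48 0 0 60; 0 0 0 -51 0 0 60; 0 0 0 -54 0 0 60; 0 0 0 -57 0 0 60; 0 0 0 -60 0 0 60"

```text
time: 7.3
ee_pos: [0.5683, 0.0163, 0.0197]
tool_rot: [0.549, -0.446, 0.447, -0.548]
force: [0.9, -5.9, 4.2]
finger_gap: 0.0599
```

```bash
python3 look.py 3 .02 -80
```

```text
t 7.3 cradle xy [   0.4 -113.9] z 19.7 F [ 0.9 -5.9  4.2] gap 59.9
side 1358
  core cradle [ -2.7 -80.2] z 25.9 yaw rel 0.0 rms 5.65
wrist 33069
  core cradle [ -2.7 -78. ] z 26.1 yaw rel -0.002 rms 2.7
```

View pics/wrist3.png

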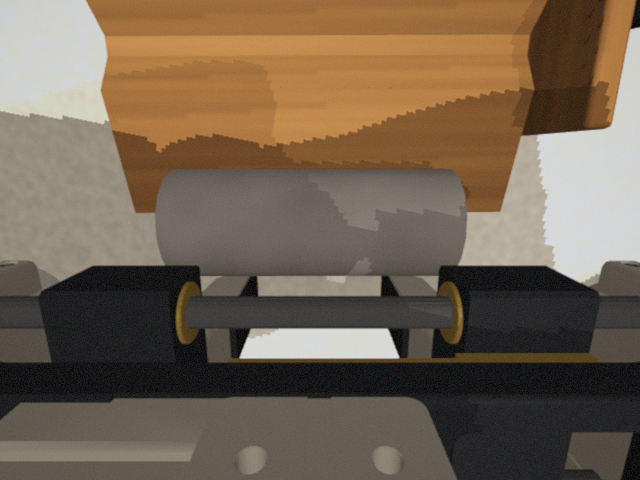

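View pics/side3.png

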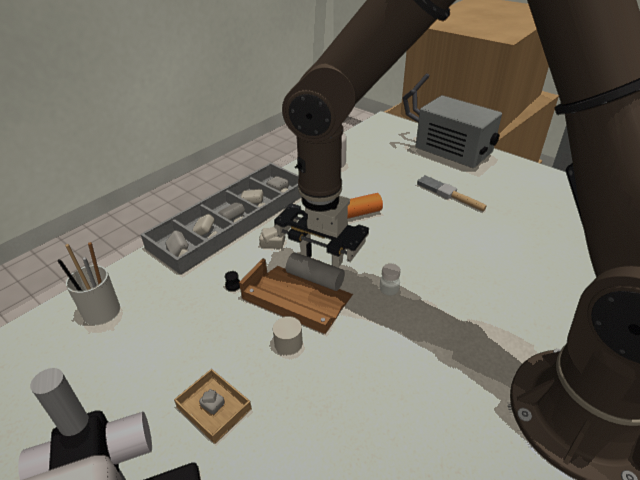

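Core is square at the ramp foot, in contact with both pads. Next it goes up the ramp.

Request:
servo_tool:
  motion: "0 0 0 -3 0 0 60; 0 0 0 -6 0 0 60; 0 0 0 -9 0 0 60; 0 0 0 -12 0 0 60; 0 0 0 -15 0 0 60; 0 0 0 -18 0 0 60; 0 0 0 -21 0 0 60; 0 0 0 -24 0 0 60; 0 0 0 -27 0 0 60; 0 0 0 -30 0 0 60; 0 0 0 -33 0 0 60; 0 0 0 -36 0 0 60; 0 0 0 -39 0 0 60; 0 0 0 -42 0 0 60; 0 0 0 -44 0 0 60; 0 0 0 -46 0 0 60; 0 0 0 -48 0 0 60; 0 0 0 -50 0 0 60; 0 0 0 -51 0 0 60; 0 0 0 -51 0 0 60"

```text
time: 9.9
ee_pos: [0.5581, 0.0664, 0.0198]
tool_rot: [0.549, -0.446, 0.447, -0.548]
force: [1.0, -5.0, 3.0]
finger_gap: 0.0603
```

```bash
python3 look.py 4 .025 -28
```

```text
t 9.9 cradle xy [  0.7 -62.8] z 19.8 F [ 1. -5.  3.] gap 60.3
side 1485
  core cradle [ -2.7 -28.4] z 38.8 yaw rel -0.002 rms 2.96
wrist 37617
  core cradle [ -0.2 -17.2] z 82.1 yaw rel -0.015 rms 7.08
```

View pics/wrist4.png

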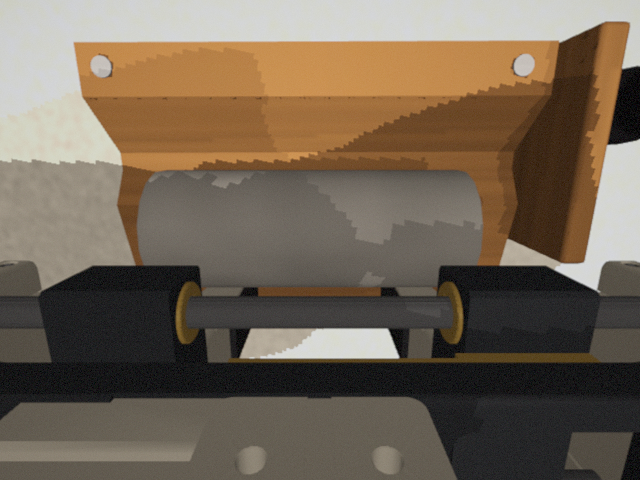

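Near the crest (core y ≈ -28, pushed against both pads). I'll ease it over.

Request:
servo_tool:
  motion: "0 0 0 -1 0 0 60; 0 0 0 -2 0 0 60; 0 0 0 -3 0 0 60; 0 0 0 -4 0 0 60; 0 0 0 -5 0 0 60; 0 0 0 -6 0 0 60; 0 0 0 -7 0 0 60; 0 0 0 -8 0 0 60; 0 0 0 -9 0 0 60; 0 0 0 -10 0 0 60; 0 0 0 -11 0 0 60; 0 0 0 -12 0 0 60; 0 0 0 -13 0 0 60; 0 0 0 -14 0 0 60; 0 0 0 -14 0 0 60; 0 0 0 -14 0 0 60"

```text
time: 12.0
ee_pos: [0.5552, 0.0801, 0.0198]
tool_rot: [0.549, -0.446, 0.447, -0.548]
force: [0.4, 1.2, 1.2]
finger_gap: 0.0599
```

```bash
python3 look.py 5 .03 -4
```

```text
t 12.0 cradle xy [  0.7 -48.8] z 19.8 F [0.4 1.2 1.2] gap 59.9
side 1473
  core cradle [-2.6 -5.2] z 33.8 yaw rel -0.002 rms 5.36
wrist 38556
  core cradle [-1.9 -3.5] z 34.3 yaw rel -0.001 rms 2.31
```

View pics/wrist5.png

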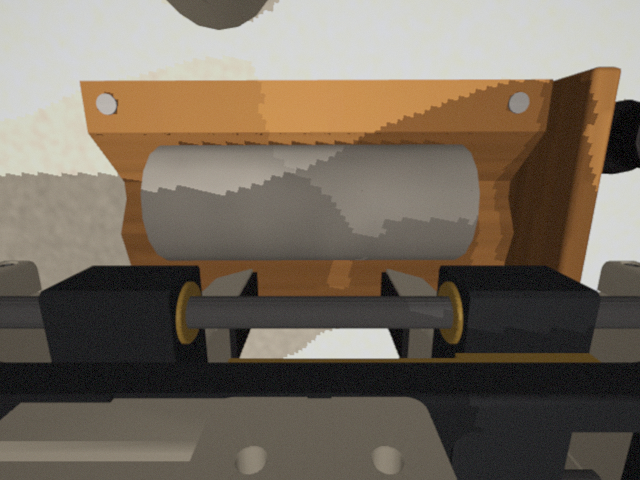

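The core is seated in the groove (y ≈ -4, z ≈ 33–34, x ≈ -2.5). Next I back off, rise, shut the fingers and come down behind its open end.

Request:
servo_tool:
  motion: "0 0 0 6 0 0 60; 0 0 0 12 0 0 60; 0 0 0 12 -25 0 60; 0 0 0 12 -55 0 60; 0 0 0 12 -85 0 40; 0 0 0 0 -85 -30 20; 0 0 0 -15 -85 -60 0; 0 0 0 -30 -85 -90 0; 0 0 0 -45 -85 -108 0; 0 0 0 -45 -85 -108 0; 0 0 0 -45 -60 -108 0; 0 0 0 -45 -35 -108 0; 0 0 0 -45 -15 -108 0; 0 0 0 -45 -3 -108 0; 0 0 0 -45 -3 -108 0; 0 0 0 -45 -3 -108 0"

```text
time: 14.1
ee_pos: [0.441, 0.1023, 0.0233]
tool_rot: [-0.548, 0.446, -0.447, 0.548]
force: [-0.4, -0.1, 0.3]
finger_gap: 0.0003
```

```bash
python3 look.py 6 .035 -4 0 side,wrist
```

```text
t 14.1 cradle xy [-106.5   -3.6] z 23.3 F [-0.4 -0.1  0.3] gap 0.3
side 1043
  core cradle [-2.6 -3.9] z 33.1 yaw rel 0.004 rms 1.36
wrist 10896
  core cradle [-3.  -3.3] z 34.2 yaw rel -0.001 rms 0.49
```

View pics/wrist6.png

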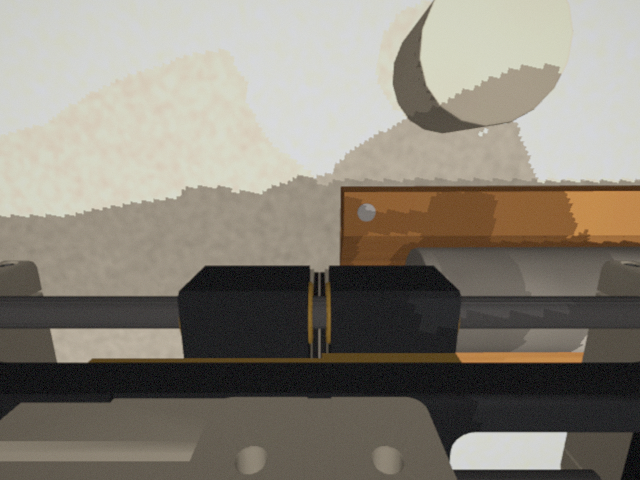

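View pics/side6.png

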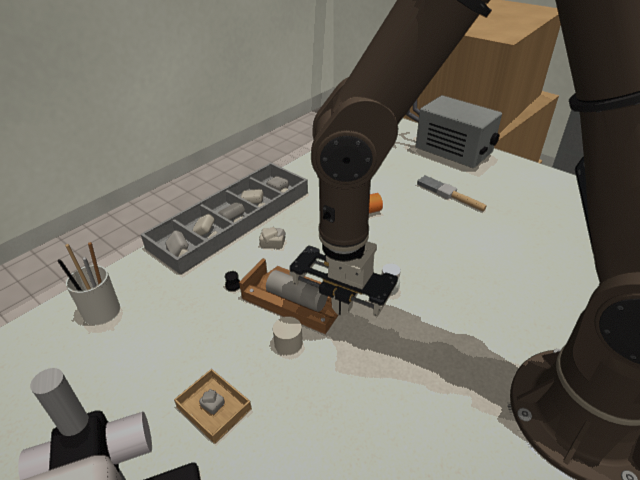

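Hand is placed behind the open end, clear of the stub and jar. I'll push along the groove slowly and watch the force.

Request:
servo_tool:
  motion: "0 0 0 0 0 4 0; 0 0 0 0 0 8 0; 0 0 0 0 0 12 0; 0 0 0 0 0 16 0; 0 0 0 0 0 18 0; 0 0 0 0 0 20 0; 0 0 0 0 0 22 0; 0 0 0 0 0 24 0; 0 0 0 0 0 26 0; 0 0 0 0 0 28 0; 0 0 0 0 0 30 0; 0 0 0 0 0 32 0; 0 0 0 0 0 34 0; 0 0 0 0 0 36 0; 0 0 0 0 0 38 0; 0 0 0 0 0 40 0; 0 0 0 0 0 42 0; 0 0 0 0 0 44 0; 0 0 0 0 0 46 0; 0 0 0 0 0 46 0"

```text
time: 16.7
ee_pos: [0.4864, 0.1118, 0.0236]
tool_rot: [-0.548, 0.446, -0.447, 0.549]
force: [-0.1, 0.6, -0.0]
finger_gap: 0.0001
```

```bash
python3 look.py 7 .035 -4 20 side,wrist
```

```text
t 16.7 cradle xy [-60.1  -3.6] z 23.6 F [-0.1  0.6 -0. ] gap 0.1
side 984
  core cradle [13.9 -3.8] z 33.3 yaw rel -0.001 rms 2.31
wrist 11684
  core cradle [17.5 -3.3] z 34.2 yaw rel -0.0 rms 0.49
```

Request:
servo_tool:
  motion: "0 0 0 0 0 2 0; 0 0 0 0 0 4 0; 0 0 0 0 0 6 0; 0 0 0 0 0 8 0; 0 0 0 0 0 10 0; 0 0 0 0 0 12 0; 0 0 0 0 0 13 0; 0 0 0 0 0 14 0; 0 0 0 0 0 15 0; 0 0 0 0 0 16 0; 0 0 0 0 0 16 0"

```text
time: 18.18
ee_pos: [0.5023, 0.1151, 0.0237]
tool_rot: [-0.548, 0.446, -0.447, 0.549]
force: [-1.7, -0.2, -0.7]
finger_gap: 0.0003
```

Request:
servo_tool:
  motion: "0 0 0 0 0 0.5 0; 0 0 0 0 0 1 0; 0 0 0 0 0 1 0"

```text
time: 18.55
ee_pos: [0.5029, 0.1152, 0.0236]
tool_rot: [-0.548, 0.446, -0.447, 0.549]
force: [-4.2, -0.3, 1.5]
finger_gap: 0.0004
```

```bash
python3 look.py 8 .035 -4 35 side,wrist
```

```text
t 18.55 cradle xy [-43.3  -3.7] z 23.6 F [-4.2 -0.3  1.5] gap 0.4
side 969
  core cradle [29.4 -4.1] z 33.3 yaw rel -0.001 rms 2.23
wrist 11735
  core cradle [34.2 -3.3] z 34.3 yaw rel -0.0 rms 0.5
```

View pics/wrist8.png

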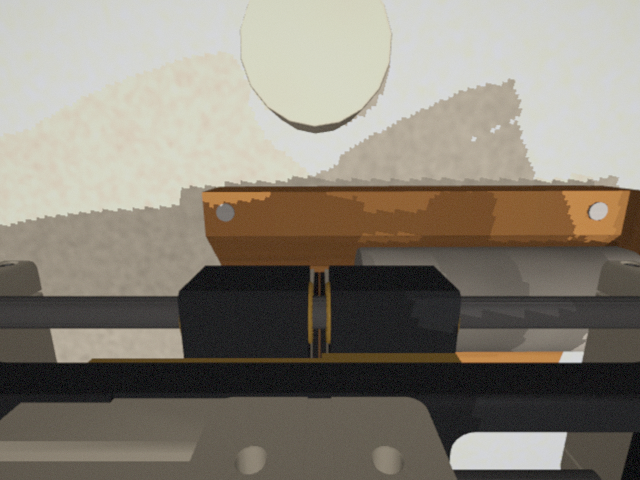

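Request:
servo_tool:
  motion: "0 0 0 0 0 0.5 0; 0 0 0 0 0 1 0; 0 0 0 0 0 1.5 0; 0 0 0 0 0 1.5 0"

```text
time: 19.15
ee_pos: [0.5029, 0.1152, 0.0235]
tool_rot: [0.549, -0.446, 0.446, -0.548]
force: [-9.3, -1.7, 5.6]
finger_gap: 0.0003
```

TCP no longer advances and the force has risen to 9–10 N, so the core is against the plate. I'll back away and check.

Request:
servo_tool:
  motion: "0 0 0 0 0 -4 0; 0 0 0 0 0 -12 0; 0 0 0 0 0 -25 0; 0 0 0 0 0 -40 0; 0 0 0 0 -20 -60 0; 0 0 0 10 -60 -60 0; 0 0 0 30 -110 -60 0; 0 0 0 60 -150 -60 0; 0 0 0 90 -170 -80 0; 0 0 0 120 -180 -100 0; 0 0 0 120 -180 -100 0; 0 0 0 120 -180 -100 0"

```text
time: 20.65
ee_pos: [0.4291, -0.0219, 0.2036]
tool_rot: [0.549, -0.446, 0.447, -0.548]
force: [0.2, 0.0, 0.1]
finger_gap: 0.0007
```

```bash
python3 look.py 9 .035 -4 35 side,wrist,scene; python3 - <<'E'
import cv2
a=cv2.imread('pics/side9.png')[220:370,200:420]; b=cv2.imread('pics/scene9.png')[170:310,270:450]
cv2.imwrite('pics/s9c.png',cv2.resize(a,None,fx=3.5,fy=3.5,interpolation=2)); cv2.imwrite('pics/c9c.png',cv2.resize(b,None,fx=4,fy=4,interpolation=2))
E
```

```text
t 20.65 cradle xy [-143.7 -122.7] z 203.6 F [0.2 0.  0.1] gap 0.7
side 1135
  core cradle [34.5 -3.9] z 33.2 yaw rel 0.004 rms 1.37
wrist 8342
  core cradle [34.1 -3. ] z 34.3 yaw rel -0.0 rms 0.68
scene 630
  core cradle [41.8 -4.1] z 33.1 yaw rel 0.003 rms 2.61
```

View pics/s9c.png

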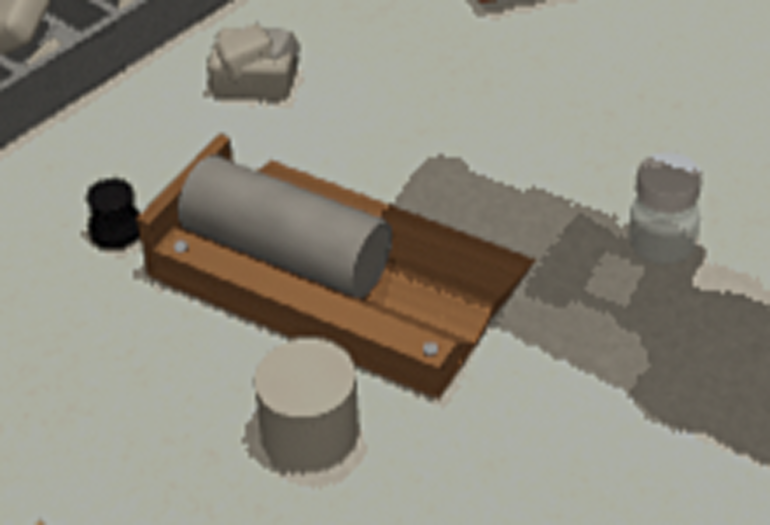

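View pics/c9c.png

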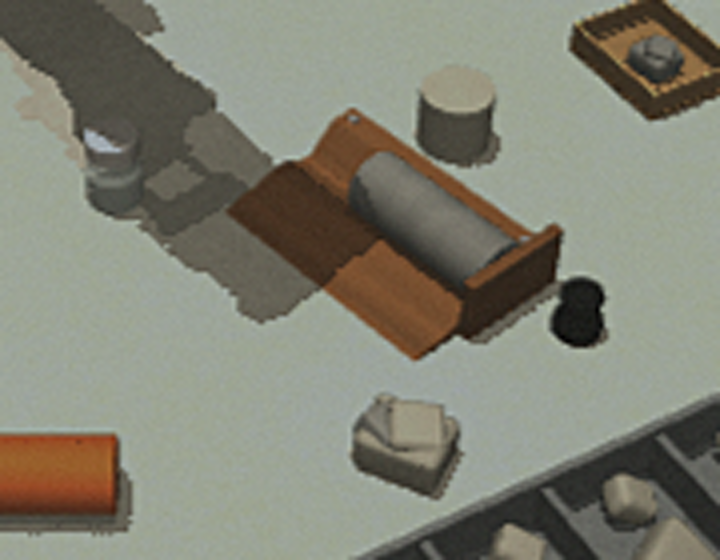

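View pics/wrist9.png

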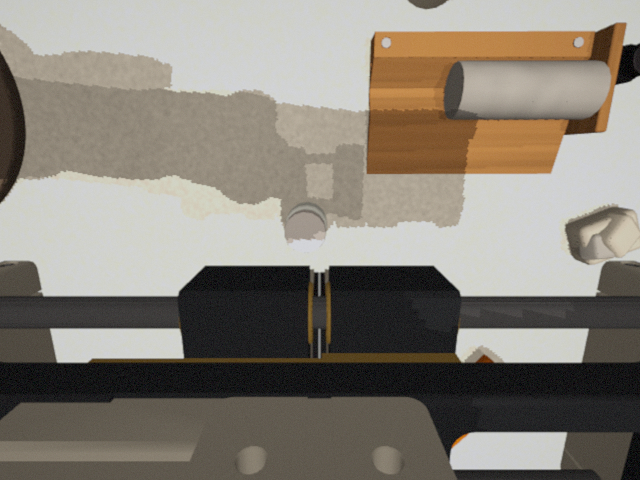

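All three views show the core in the groove with its end at the plate. The stub, jar, rock and loupe look undisturbed, and the hand is 0.2 m up.

```bash
python3 -c "
from h import *
print(ticket.job_done())"
```

```text
the job is handed in; nothing more can be done
None
```

I rolled the grey core up the ramp and over the crest with two spread fingertips. It settled in the V groove, and I pushed it from its open end with the shut fingers until it met the stop plate. I then lifted the hand 0.2 m clear and handed the job in after about 21 s.

**Core at the stop:** while pushing, the fingertips stopped advancing as the force rose from about 4 to about 10 N, which is how I know it reached the plate. With the hand clear, the side camera puts the core at x = 34.5, y = -3.9, z = 33.2 mm in the cradle's frame, against the seat's 35, -4, 33. The wrist camera gave 34.1, -3.0, 34.3 mm. Both are within the 2 mm calibration.

**Disagreement:** the scene camera's last fit gave x = 41.8 mm with a poor residual (2.6 mm). The stop plate hides much of that end of the core from there, and the force stall and the other two cameras contradict it, so I set it aside.

**Other objects:** by eye in the last pictures, the stub, jar, rock and loupe look to be where they started. I did not re-measure any of them, nor look at the brush or chip again. The fingers rested on nothing at hand-in (force near zero).

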